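# Close and lock a board test fixture

### The job

A circuit board lies ready in the grey test fixture, whose hinged metal lid stands open. Close the lid and press it down firmly, but without forcing it, until its catch snaps and it stays down by itself; let go of it, and then slide the black lock grip on the fixture's front ledge fully home to its end stop so that its tongue covers the lid's lip. Leave the other things on the bench where they are.

Things in the scene. Friction and masses are not known exactly. Their poses are not given: they have to be found in the camera images.
- fixture: Grey test fixture fixed to the bench, base block 200 (x) x 210 (y) x 42 high. Origin: centre of its underside; +x points from its front ledge to its hinge, +y to its left, z up. The lid is hinged at its rear; catch post and lock grip stand on its front ledge. More than 45 N between robot and fixture is forcing it.
- catch_at (a point): Nominal place of the tip of the sprung catch nose on a steel post (18 x 36 mm, fixture x -81 to -63, y 22 to 58, top 82 high). The lid's front tooth must snap under it; takes 12 to 18 N on the pad; the firm stop follows 1.5 mm later. Catch, stop and lifter pins are set up or down together by up to 6 mm to suit the board; this point (66 above the bench) does not follow: feel for the snap.
- lid (a joint): Hinge of the aluminium lid, rad: 0 level, grows as it opens, 1.57 upright, 1.8 end. Plate from 5 to 125 mm from the hinge axis, 170 wide, 10 thick (4 below to 6 above the axis when level), lip out to 137 mm at fixture y -40 to -12. Stays where left above 0.3; lower, two sprung lifter pins raise it again unless caught. Caught it rests between -0.05 and 0.06, by the catch's height.
- lid_hinge (a point): Middle of the lid's hinge axis, which runs along the fixture's y axis: 80 mm behind the fixture's origin (x +80), 62 mm above the bench.
- lid_pad (a point): Centre of the outer face of the black rubber thumb pad on the lid's outer side, 22 x 60 x 2 mm, 108 mm from the hinge axis and 8 mm above it when level (70 mm above the bench). Its z axis is the lid's outward normal, its x axis points to the hinge.
- lock (a joint): Travel of the lock slide, m: 0 unlocked (right end, fixture y -75 mm), 0.050 at the end stop, locked (y -25 mm). Moves to the fixture's +y with about 3 N of friction. Slid out too early, its tongue gets in the lid's way.
- lock_top (a point): Centre of the top of the upright black lock grip, 16 x 16 mm, 48 high, standing on the 42 mm high front ledge at fixture x -82 mm (top 90 above the bench). A steel tongue 12 wide, 76 to 82 mm above the bench, reaches 34 mm from its middle towards +x.
- screwdriver: Bystander: screwdriver with black handle, 180 long, 26 thick, lying along its x axis near the fixture. Origin: middle of its underside.
- module: Bystander: spare board module on a steel angle bracket, 90 x 70 x 53 high, near the fixture. Origin: centre of its underside.
- spool: Bystander: grey reel, 60 diameter, 35 high. Origin: centre of its underside.
- marker: Bystander: black marker, 130 long, 13 thick, lying on a 6 mm thick notepad. Origin: middle of its underside.
- cup: Bystander: white cup, 72 diameter, 80 high. Origin: centre of its underside.
- bin: Bystander: blue small-parts bin, 160 x 100 x 70. Origin: centre of its underside.

How it is judged:
On the way, in this order (a step that is already met when the one before it is completed fails the run):
1. the lid is caught: it stays down with the fingers off the fixture (value of joint lid below 0.09 rad and contact force between the fingers and fixture below 0.5 N), for 0.3 s.
2. the lock grip is slid to its end stop (value of joint lock above 0.046 m), for 0.2 s.
At the end, for the whole second after the job is handed in: The lid is snapped down past its catch (joint lid below 0.09 rad) and the lock grip is within 4 mm of its end stop (joint lock above 0.046 m), both staying so with the robot clear (value of joint lid below 0.09 rad and value of joint lock above 0.046 m); the robot touches nothing.
It fails at once if the fixture is forced: more than 45 N between the robot and the fixture (contact force between any of the fingers, the arm and fixture above 45 N).
It fails at once if a bystander is moved more than 30 mm (distance of any of screwdriver, module, spool, marker, cup, bin from where it was at the start of the episode above 0.03 m).
It also fails if it takes over 48 s, if anything falls off the work surface, if the arm or the gripper's body presses on something with over 40 N, if the wrist force passes 120 N, or if a joint passes its speed limit or range.

### The arm

A 6-joint arm with a two-finger parallel gripper is mounted at the origin on the work surface. World frame = base frame: x ahead of the robot, y to its left, z up, the work surface at z = 0. Lengths are in m, angles in rad, forces in N, time in s.
With the tool pointing down it reaches from about 0.25 to 0.775 m from the base axis. Payload 4 kg.
Tool frame: the origin (TCP) lies at the very end of the fingers, on their centre line; the grasp point (between the pads) lies 19 mm behind it; z points along the fingers, y is the direction in which the jaws open and shut (so a half turn about z gives the same grasp; the last joint's range is limited). The gripper opens to 94 mm and grips with 3 to 60 N. Pads are 16 mm wide; open, the fingers measure 119 mm over their backs; the gripper's body (75 mm by 177 mm) begins 78 mm behind the grasp point.
Start: joints at [1.165, 0.087, 1.371, -0, 1.684, -0.103], TCP at [0.164, 0.525, 0.206] pointing down, gripper open.
Joint ranges: [-3.1, 3.1], [-0.76, 2.03], [0.27, 2.55], [-1.08, 4.22], [0.17, 2.65], [-2.57, 2.57]. Speed limits (rad/s): [2.79, 2.79, 3.14, 3.14, 3.14, 3.14].

### API

Orientations are given as a unit quaternion [x, y, z, w].
In Python, from station import manip gives the robot as it stands.
- The arm moves only by the tool send_rows, never from a script. Its argument "plan" is a list of rows, each an object of numbers: "x", "y", "z": the shift along the tool's x, y, z in cm; "rx", "ry", "rz": the turn, a rotation vector about the tool's x, y, z in rad; "grip": the opening, from -1 (shut) to 1 (fully open). A call has 1 to 10 rows; each row is the pose to reach, as a shift and turn from the pose commanded when the call began, along the tool's axes at that moment; what a row does not reach only later rows make up. A row lasts 1/10 s, in which the tool goes at most 50 mm and 8.59 degrees, less where a joint would pass 70% of its speed; a pose out of reach is approached as far as the arm can. A call with a gripper value outside its range is refused whole. The fingers move at their own pace and stop on an object; "newtons" is the grip in N (left out, the last holds). Time passes only in rows, so rows that repeat a pose let the fingers close. It gives the time, the measured TCP pose, the force and the opening at its end, in the units of the state.
- manip.get_obs(): the state, without advancing time (a new reading comes with each control period).
- manip.snapshot(name): name is "side" or "top"; returns a dict with "image" (384x512x3 uint8, blue, green, red), "fx", "fy", "cx", "cy" (pixels), "extrinsics" (4x4, takes a point from camera to world coordinates). Camera axes: x right, y down, z forward; pixel columns grow to the right and rows downward; lengths in m; the calibration is good to about 2 mm. A picture is of the moment at which its call begins. There is no depth.
- manip.sign_off(): hands the job in, once; it reports no verdict.
The state is a dict: "time": time; "q": joint angles; "qd": joint speeds; "joint_torque": joint torques, N m; "tcp_pos": TCP position; "ee_rot": TCP orientation; "contact_force": force on the tool from outside, world axes, zero at the start; "moment": the same for the moment, N m; "finger_gap": finger opening in m.
Only numpy, scipy, OpenCV 4.12 (cv2) and the standard library are available. Lean on these libraries where they do the work, as an engineer would, in place of code of your own. Each camera call takes 0.05 s, during which the arm holds its last target. There are 200 camera calls.

## Working session

There is one attempt and no reset: what is moved stays moved. The work goes in short steps, Python scripts to look and compute and a tool call to move; the robot and the scene stay as the last step left them, time stands still between calls to the robot, and variables do not carry over. Pictures are saved under pics/ and viewed, about 8 in all and at most 12, crops included, and the job is handed in when it is done.

Besides the shell and the picture viewer there is one more tool, called as name([rows], argument=value, ...), one row to a line, values as JSON. send_rows: Moves the arm, as the interface text tells. Its arguments: {"type":"object","properties":{"plan":{"type":"array"},"newtons":{"type":"number"}},"required":["plan"]}

```bash
mkdir -p pics; cat > h.py <<'E'
import numpy as np, cv2
from station import manip
def snap(n,f):
    s=manip.snapshot(n); cv2.imwrite('pics/'+f,s['image']); np.savez('pics/'+f+'.npz',**s); return s
def ray(s,u,v):
    E=np.array(s['extrinsics']); d=E[:3,:3]@np.array([(u-s['cx'])/s['fx'],(v-s['cy'])/s['fy'],1]); return E[:3,3],d
def atz(s,u,v,z):
    o,d=ray(s,u,v); return o+d*(z-o[2])/d[2]
def proj(s,p):
    E=np.array(s['extrinsics']); c=E[:3,:3].T@(np.array(p)-E[:3,3]); return np.array([s['fx']*c[0]/c[2]+s['cx'],s['fy']*c[1]/c[2]+s['cy']])
E
python3 - <<'E'
from h import *
for n in('top','side'):
    s=snap(n,n+'0.png'); print(n,s['fx'],s['cx'],s['cy'],np.round(s['extrinsics'],3).tolist())
print(manip.get_obs())
E
```

```text
top 422.61864456701613 255.69265093994736 186.21930632021866 [[-0.026, -0.99, 0.138, 0.238], [-1.0, 0.027, 0.003, -0.032], [-0.007, -0.138, -0.99, 1.467], [0.0, 0.0, 0.0, 1.0]]
side 395.3950197019153 259.7142545282302 193.64310520568085 [[0.727, -0.532, 0.434, -0.091], [-0.687, -0.558, 0.466, -0.598], [-0.006, -0.636, -0.771, 1.048], [0.0, 0.0, 0.0, 1.0]]
{'time': 0.1, 'q': array([ 1.16487737e+00,  8.78746848e-02,  1.37208550e+00, -1.18418866e-05,
        1.68360072e+00, -1.03063969e-01]), 'qd': array([ 1.30151475e-03, -8.92796245e-04, -3.07544290e-03,  8.97440320e-05,
       -6.40450962e-04, -5.31584260e-04]), 'joint_torque': array([ 2.42496688e-03, -3.41250658e+01, -3.03301942e+01,  7.19741802e-02,
        3.03739531e-02, -1.12364153e-04]), 'tcp_pos': array([0.16382997, 0.52451838, 0.20443367]), 'ee_rot': array([ 1.50850026e-01,  9.88556170e-01, -9.53910706e-04, -2.42062678e-04]), 'contact_force': array([ 0.06682922,  0.05459145, -0.20616228]), 'moment': array([ 0.01545823, -0.01416183,  0.02381029]), 'finger_gap': 0.09363327110094734}
```

View pics/top0.png

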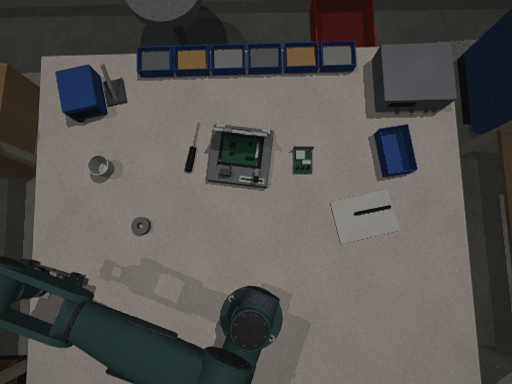

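View pics/side0.png

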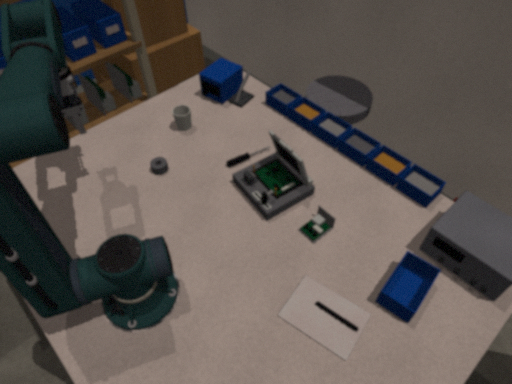

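Top: fixture at about (240,156), hinge side up (+x), screwdriver at (192,148), and module at (303,159). Side: fixture at about (272,183), lid standing open. I'll enlarge both.

```bash
python3 - <<'E'
import cv2,numpy as np
a=cv2.imread('pics/top0.png')[115:195,180:320]; b=cv2.imread('pics/side0.png')[125:245,215:345]
a=cv2.resize(a,None,fx=5.5,fy=5.5,interpolation=cv2.INTER_CUBIC); b=cv2.resize(b,None,fx=5,fy=5,interpolation=cv2.INTER_CUBIC)
for im,s,u0,v0 in((a,5.5,180,115),(b,5,215,125)):
    for k in range(0,150,10):
        cv2.putText(im,str(u0+k),(int(k*s),10),0,.35,(0,255,255)); cv2.line(im,(int(k*s),12),(int(k*s),18),(0,255,255))
        cv2.putText(im,str(v0+k),(0,int(k*s)+4),0,.35,(0,255,255)); 
cv2.imwrite('pics/top0c.png',a); cv2.imwrite('pics/side0c.png',b)
E
```

```text
(no output)
```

View pics/top0c.png

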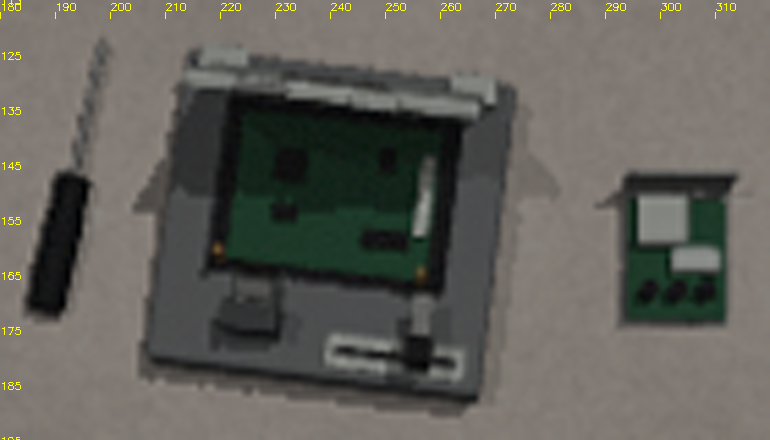

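View pics/side0c.png

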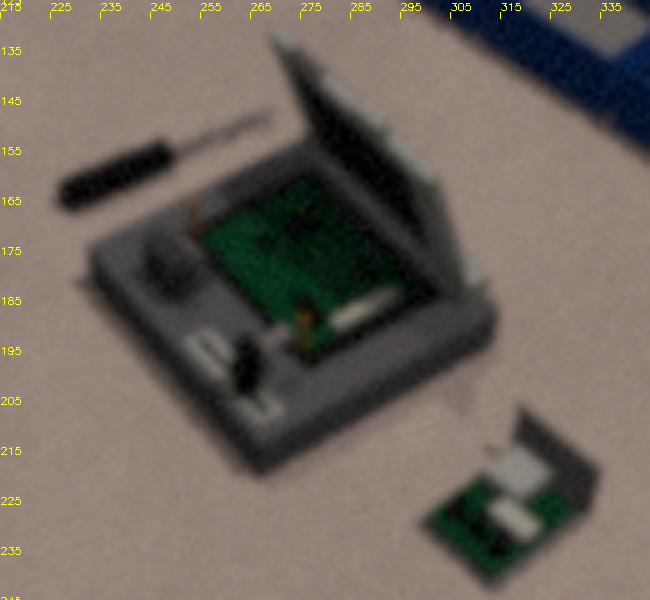

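```bash
cat > fit.py <<'E'
from h import *
from scipy.optimize import least_squares
T=dict(np.load('pics/top0.png.npz')); S=dict(np.load('pics/side0.png.npz'))
t=lambda x,y:(180+x/5.5-.4,115+y/5.5-.4); q=lambda x,y:(215+x/5-.4,125+y/5-.4)
obs=[(T,(-.1,.105,.042),t(150,355)),(T,(-.1,-.105,.042),t(473,394)),(T,(.1,-.105,.042),t(515,85)),(T,(.1,.105,.042),t(190,50)),
(T,(-.082,-.075,.09),t(418,345)),
(S,(-.1,.105,.042),q(90,248)),(S,(-.1,-.105,.042),q(258,455)),(S,(.1,-.105,.042),q(494,308)),(S,(-.1,-.105,0),q(260,475)),(S,(-.082,-.075,.09),q(247,340))]
def W(p,l): c,s=np.cos(p[2]),np.sin(p[2]); return np.array([p[0]+c*l[0]-s*l[1],p[1]+s*l[0]+c*l[1],l[2]])
def f(p): return np.concatenate([proj(s,W(p,l))-uv for s,l,uv in obs])
if __name__=='__main__':
    r=least_squares(f,[.5,0,0],loss='soft_l1'); print(r.x); print(f(r.x).reshape(-1,2).round(1).tolist())
    p=r.x
    for s,n,k in((T,'top0',6),(S,'side0',6)):
        for th in(1.4,1.57,1.8):
            # lid: free-edge corners outer/inner
            L=lambda rr,y,h:(.08-rr*np.cos(th)+h*np.sin(th)*1, y, .062+rr*np.sin(th)+h*np.cos(th))
            print(n,th,[proj(s,W(p,L(rr,y,h))).round(1).tolist() for rr,y,h in((.125,.085,.006),(.125,-.085,.006),(.125,-.085,-.004),(.125,.085,-.004),(.108,0,.008))])
    print('lock',W(p,(-.082,-.075,.09)),'pad level',W(p,(-.028,0,.07)),'hinge',W(p,(.08,0,.062)))
E
python3 fit.py
```

```text
[ 0.54921371  0.02604757 -0.15372214]
[[-1.8, -0.1], [0.5, 0.4], [0.0, -0.1], [-0.8, -1.0], [2.4, 0.9], [-1.6, -1.2], [-0.1, -2.5], [1.5, -0.4], [-0.6, 1.3], [1.3, 2.4]]
top0 1.4 [[213.2, 121.1], [267.1, 127.7], [266.7, 130.8], [212.8, 124.2], [240.5, 124.3]]
top0 1.57 [[214.1, 114.5], [267.9, 121.0], [267.6, 124.1], [213.7, 117.5], [241.3, 118.7]]
top0 1.8 [[215.5, 106.3], [269.0, 112.8], [268.7, 115.5], [215.0, 109.0], [242.4, 111.8]]
side0 1.4 [[274.0, 125.9], [306.6, 156.0], [304.0, 157.7], [271.6, 127.4], [290.6, 143.6]]
side0 1.57 [[279.2, 123.3], [312.0, 153.0], [309.4, 154.3], [276.8, 124.4], [295.2, 141.3]]
side0 1.8 [[286.0, 121.1], [318.9, 150.4], [316.6, 151.1], [283.7, 121.7], [301.0, 139.4]]
lock [ 0.45669685 -0.0355124   0.09      ] pad level [0.52154389 0.03033486 0.07      ] hinge [0.62827035 0.01379818 0.062     ]
```

```bash
cat > ov.py <<'E'
from fit import *
def overlay(p,th,lock,imT,imS,Tm,Sm,out):
    tiles=[]
    for s,im,(u0,v0,w,h),k in((Tm,imT,(203,118,75,75),5.3),(Sm,imS,(228,128,90,95),4.4)):
        c=cv2.resize(im[v0:v0+h,u0:u0+w],None,fx=k,fy=k,interpolation=cv2.INTER_CUBIC); c=cv2.convertScaleAbs(c,alpha=1.8)
        def poly(pts,col):
            a=np.array([((proj(s,W(p,l))-[u0,v0]+.5)*k*8) for l in pts]).round().astype(int); cv2.polylines(c,[a],True,col,1,cv2.LINE_AA,3)
        R=lambda x0,x1,y0,y1,z:[(x0,y0,z),(x1,y0,z),(x1,y1,z),(x0,y1,z)]
        poly(R(-.1,.1,-.105,.105,.042),(0,255,255)); poly(R(-.1,.1,-.105,.105,0),(0,128,255))
        poly(R(-.081,-.063,.022,.058,.082),(255,255,0))
        yl=-.075+lock; poly(R(-.09,-.074,yl-.008,yl+.008,.09),(0,0,255)); poly(R(-.074,-.048,yl-.006,yl+.006,.082),(255,0,255))
        L=lambda rr,y,hh:(.08-rr*np.cos(th)+hh*np.sin(th), y, .062+rr*np.sin(th)+hh*np.cos(th))
        for hh in(-.004,.006): poly([L(.005,-.085,hh),L(.005,.085,hh),L(.125,.085,hh),L(.125,-.085,hh)],(0,255,0))
        poly([L(.125,-.04,.006),L(.125,-.012,.006),L(.137,-.012,.006),L(.137,-.04,.006)],(0,255,0))
        tiles.append(cv2.resize(c,(int(c.shape[1]*400/c.shape[0]),400)))
    cv2.imwrite(out,np.hstack(tiles))
E
python3 - <<'E'
from ov import *
overlay((.549,.026,-.154),1.25,0,cv2.imread('pics/top0.png'),cv2.imread('pics/side0.png'),T,S,'pics/ov0.png')
E
```

```text
(no output)
```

View pics/ov0.png

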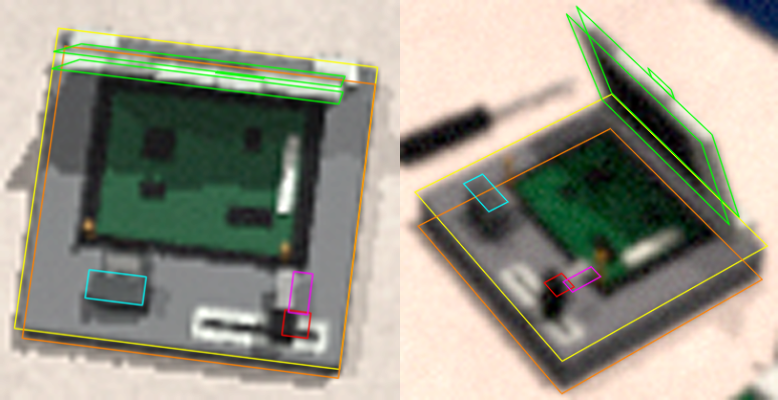

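Overlay: model fits within about 2 px, but the post at (117,295) and grip at (285,325) disagree slightly. I'll refine with a silhouette fit over both views.

```bash
cat > sil.py <<'E'
from ov import *
from scipy.optimize import minimize
K=4
def mask(im,box):
    u0,v0,w,h=box; c=cv2.resize(im[v0:v0+h,u0:u0+w],None,fx=K,fy=K,interpolation=cv2.INTER_CUBIC).astype(float)
    r=(c[...,2]-c[...,0])/(c.sum(2)+1); m=(r<.035).astype(np.uint8)
    g=(c[...,1]>c[...,2]*1.15); m|=g.astype(np.uint8)
    n,l,st,_=cv2.connectedComponentsWithStats(m); i=1+st[1:,4].argmax(); m=(l==i).astype(np.uint8)
    cs,_=cv2.findContours(m,0,1); return cv2.drawContours(m*0,cs,-1,1,-1)
def model(p,s,box):
    u0,v0,w,h=box; m=np.zeros((h*K,w*K),np.uint8); x,y,a,th=p; P=(x,y,a)
    L=lambda rr,y,hh:(.08-rr*np.cos(th)+hh*np.sin(th), y, .062+rr*np.sin(th)+hh*np.cos(th))
    B=[(i,j,k) for i in(-.1,.1) for j in(-.105,.105) for k in(0,.042)]
    D=[L(r,y,z) for r in(.005,.125) for y in(-.085,.085) for z in(-.004,.006)]
    for pts in(B,D):
        a=np.array([(proj(s,W(P,l))-[u0,v0]+.5)*K*16 for l in pts]).astype(np.int32)
        cv2.fillConvexPoly(m,cv2.convexHull(a),1,shift=4)
    return m
if __name__=='__main__':
    bt,bs=(203,115,75,78),(228,125,90,98)
    MT,MS=mask(cv2.imread('pics/top0.png'),bt),mask(cv2.imread('pics/side0.png'),bs)
    for w in((1,1),(1,0),(0,1)):
        c=lambda p:(w[0]*(model(p,T,bt)!=MT).sum()+w[1]*(model(p,S,bs)!=MS).sum())/K/K
        r=min((minimize(c,x0,method='Nelder-Mead',options=dict(initial_simplex=np.array([x0]+[np.array(x0)+d for d in np.diag([.01,.01,.05,.15])]),maxiter=400)) for x0 in([.549,.026,-.154,1.25],[.545,.022,-.12,1.3])),key=lambda r:r.fun)
        print(w,r.x.round(4),r.fun)
        if w==(1,1): p=r.x
    overlay(p[:3],p[3],0,cv2.imread('pics/top0.png'),cv2.imread('pics/side0.png'),T,S,'pics/ov1.png')
    im=cv2.imread('pics/ov1.png'); cv2.imwrite('pics/ov1.png',im)
E
python3 sil.py
```

```text
(1, 1) [ 0.5517  0.0249 -0.1696  1.2136] 1386.6875
(1, 0) [ 0.5356  0.0267 -0.149   1.4761] 758.0625
(0, 1) [ 0.5576  0.0279 -0.1892  1.1829] 406.75
```

View pics/ov1.png

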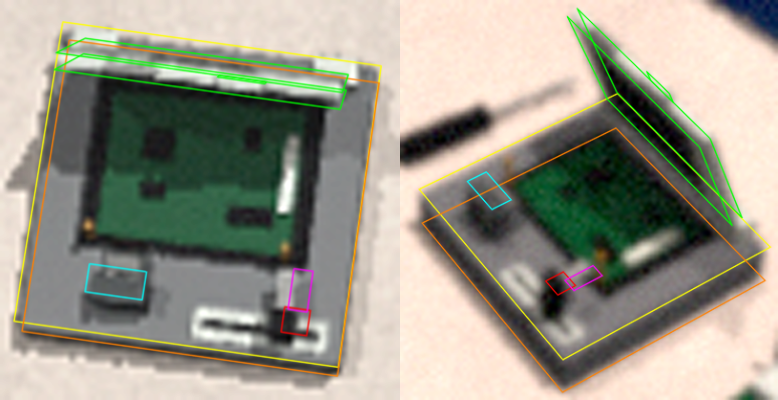

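```bash
cat > g.py <<'E'
from h import *
from scipy.spatial.transform import Rotation as R
import sys,json
FP=(.547,.0235,-.15)
def Wf(l): c,s=np.cos(FP[2]),np.sin(FP[2]); return np.array([FP[0]+c*l[0]-s*l[1],FP[1]+s*l[0]+c*l[1],l[2]])
def Fw(w): c,s=np.cos(FP[2]),np.sin(FP[2]); d=np.array(w)[:2]-FP[:2]; return np.array([c*d[0]+s*d[1],-s*d[0]+c*d[1],w[2]])
def aligned(): # tool z down, tool x = -fixture x, y=fixture y
    c,s=np.cos(FP[2]),np.sin(FP[2]); return R.from_matrix(np.array([[-c,-s,0],[-s,c,0],[0,0,-1]]).T)
def shift(pos,rot,target,trot): return (rot.inv().apply(np.array(target)-pos)*100).round(2),(rot.inv()*trot).as_rotvec().round(3)
E
python3 - <<'E'
from g import *
r0=R.from_quat([.15085,.98856,0,0]); p0=np.array([.164,.525,.206])
for t in((.13,0,.24),(.135,0,.15)): print(t,Wf(t),shift(p0,r0,Wf(t),aligned()))
E
```

```text
(0.13, 0, 0.24) [0.67554024 0.00407304 0.24      ] (array([-64.36, -34.47,  -3.4 ]), array([ 0.   ,  0.   , -0.153]))
(0.135, 0, 0.15) [0.6804841  0.00332585 0.15      ] (array([-64.86, -34.39,   5.6 ]), array([ 0.   ,  0.   , -0.153]))
```

send_rows([
  {"z": -4, "grip": -1},
  {"x": -20, "y": -11, "z": -5, "rz": -0.08, "grip": -1},
  {"x": -64.4, "y": -34.5, "z": -5, "rz": -0.153, "grip": -1},
  {"x": -64.4, "y": -34.5, "z": -5, "rz": -0.153, "grip": -1},
  {"x": -64.4, "y": -34.5, "z": -5, "rz": -0.153, "grip": -1},
  {"x": -64.4, "y": -34.5, "z": -5, "rz": -0.153, "grip": -1},
  {"x": -64.4, "y": -34.5, "z": -5, "rz": -0.153, "grip": -1},
  {"x": -64.4, "y": -34.5, "z": -5, "rz": -0.153, "grip": -1},
  {"x": -64.4, "y": -34.5, "z": -5, "rz": -0.153, "grip": -1},
  {"x": -64.4, "y": -34.5, "z": -5, "rz": -0.153, "grip": -1},
])

```text
invalid input at $.plan[0]: expected keys x, y, z, rx, ry, rz, grip
```

send_rows([
  {"x": 0, "y": 0, "z": -4, "rx": 0, "ry": 0, "rz": 0, "grip": -1},
  {"x": -20, "y": -11, "z": -5, "rx": 0, "ry": 0, "rz": -0.08, "grip": -1},
  {"x": -64.4, "y": -34.5, "z": -5, "rx": 0, "ry": 0, "rz": -0.153, "grip": -1},
  {"x": -64.4, "y": -34.5, "z": -5, "rx": 0, "ry": 0, "rz": -0.153, "grip": -1},
  {"x": -64.4, "y": -34.5, "z": -5, "rx": 0, "ry": 0, "rz": -0.153, "grip": -1},
  {"x": -64.4, "y": -34.5, "z": -5, "rx": 0, "ry": 0, "rz": -0.153, "grip": -1},
  {"x": -64.4, "y": -34.5, "z": -5, "rx": 0, "ry": 0, "rz": -0.153, "grip": -1},
  {"x": -64.4, "y": -34.5, "z": -5, "rx": 0, "ry": 0, "rz": -0.153, "grip": -1},
  {"x": -64.4, "y": -34.5, "z": -5, "rx": 0, "ry": 0, "rz": -0.153, "grip": -1},
  {"x": -64.4, "y": -34.5, "z": -5, "rx": 0, "ry": 0, "rz": -0.153, "grip": -1},
])

```text
time: 1.1
tcp_pos: [0.48, 0.202, 0.2519]
ee_rot: [0.075, 0.997, 0.0, -0.0]
contact_force: [0.7, 1.2, -0.7]
finger_gap: 0.0172
```

send_rows([
  {"x": -22, "y": -16.5, "z": 0, "rx": 0, "ry": 0, "rz": 0, "grip": -1},
  {"x": -22, "y": -16.5, "z": 0, "rx": 0, "ry": 0, "rz": 0, "grip": -1},
  {"x": -22, "y": -16.5, "z": 0, "rx": 0, "ry": 0, "rz": 0, "grip": -1},
  {"x": -22, "y": -16.5, "z": 0, "rx": 0, "ry": 0, "rz": 0, "grip": -1},
  {"x": -22, "y": -16.5, "z": 0, "rx": 0, "ry": 0, "rz": 0, "grip": -1},
  {"x": -22, "y": -16.5, "z": 0, "rx": 0, "ry": 0, "rz": 0, "grip": -1},
  {"x": -22, "y": -16.5, "z": 0, "rx": 0, "ry": 0, "rz": 0, "grip": -1},
  {"x": -22, "y": -16.5, "z": 0, "rx": 0, "ry": 0, "rz": 0, "grip": -1},
])

```text
time: 1.9
tcp_pos: [0.6717, 0.0077, 0.251]
ee_rot: [0.075, 0.997, 0.0, -0.001]
contact_force: [-0.0, -0.1, 0.0]
finger_gap: 0.0005
```

```bash
python3 - <<'E'
from g import *
o=manip.get_obs(); print(Fw(o['tcp_pos']),o['contact_force'],o['finger_gap'],o['time'])
s=snap('side','side1.png'); im=s['image']; T=snap('top','top1.png')
a=cv2.resize(im[80:230,215:365],(400,400),interpolation=cv2.INTER_CUBIC); b=cv2.resize(T['image'][70:220,170:320],(400,400),interpolation=cv2.INTER_CUBIC)
cv2.imwrite('pics/v1.png',cv2.convertScaleAbs(np.hstack([b,a]),alpha=1.5))
E
```

```text
[0.12564623 0.00301678 0.25102214] [-0.01385973 -0.08844288  0.03818537] 0.0004720443805383621 1.9
```

View pics/v1.png

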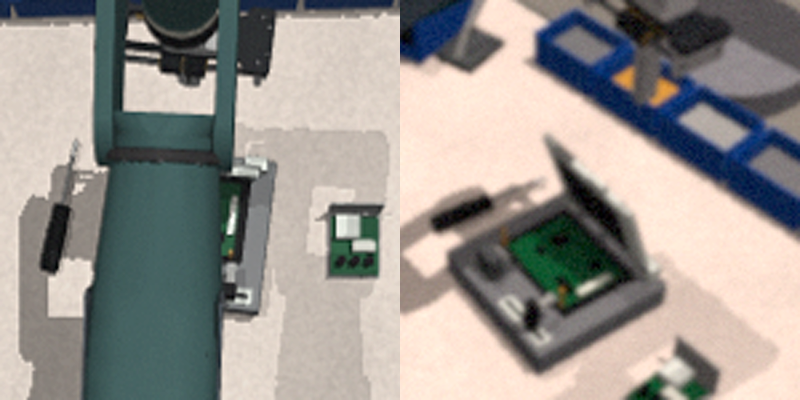

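Side: fingertip at about (308,117), hanging behind the open lid. Now going down behind the lid and approaching its outer face.

send_rows([
  {"x": 0, "y": 0, "z": 4.5, "rx": 0, "ry": 0, "rz": 0, "grip": -1},
  {"x": 0, "y": 0, "z": 8.5, "rx": 0, "ry": 0, "rz": 0, "grip": -1},
  {"x": 2, "y": 0, "z": 8.5, "rx": 0, "ry": 0, "rz": 0, "grip": -1},
  {"x": 4, "y": 0, "z": 8.5, "rx": 0, "ry": 0, "rz": 0, "grip": -1},
  {"x": 5, "y": 0, "z": 8.5, "rx": 0, "ry": 0, "rz": 0, "grip": -1},
  {"x": 6, "y": 0, "z": 8.5, "rx": 0, "ry": 0, "rz": 0, "grip": -1},
  {"x": 6.5, "y": 0, "z": 8.5, "rx": 0, "ry": 0, "rz": 0, "grip": -1},
  {"x": 7, "y": 0, "z": 8.5, "rx": 0, "ry": 0, "rz": 0, "grip": -1},
  {"x": 7, "y": 0, "z": 8.5, "rx": 0, "ry": 0, "rz": 0, "grip": -1},
])

```text
time: 2.9
tcp_pos: [0.6026, 0.0184, 0.1679]
ee_rot: [0.075, 0.997, 0.0, 0.0]
contact_force: [-0.1, 0.4, 0.9]
finger_gap: 0.0005
```

```bash
python3 - <<'E'
from g import *
o=manip.get_obs(); print(Fw(o['tcp_pos']),o['contact_force'],o['time'])
E
```

```text
[0.05577821 0.00328202 0.16785304] [-0.07619992  0.39053852  0.94167807] 2.9
```

send_rows([
  {"x": 1.1, "y": 0, "z": 0.2, "rx": 0, "ry": 0, "rz": 0, "grip": -1},
  {"x": 2.2, "y": 0, "z": 0.7, "rx": 0, "ry": 0, "rz": 0, "grip": -1},
  {"x": 3.1, "y": 0, "z": 1.3, "rx": 0, "ry": 0, "rz": 0, "grip": -1},
  {"x": 4.0, "y": 0, "z": 2.0, "rx": 0, "ry": 0, "rz": 0, "grip": -1},
  {"x": 4.8, "y": 0, "z": 2.8, "rx": 0, "ry": 0, "rz": 0, "grip": -1},
  {"x": 5.6, "y": 0, "z": 3.6, "rx": 0, "ry": 0, "rz": 0, "grip": -1},
  {"x": 6.2, "y": 0, "z": 4.5, "rx": 0, "ry": 0, "rz": 0, "grip": -1},
  {"x": 6.8, "y": 0, "z": 5.5, "rx": 0, "ry": 0, "rz": 0, "grip": -1},
  {"x": 7.0, "y": 0, "z": 6.0, "rx": 0, "ry": 0, "rz": 0, "grip": -1},
  {"x": 7.0, "y": 0, "z": 6.0, "rx": 0, "ry": 0, "rz": 0, "grip": -1},
])

```text
time: 3.9
tcp_pos: [0.5324, 0.0288, 0.1058]
ee_rot: [0.075, 0.997, 0.0, -0.001]
contact_force: [-0.3, -0.1, -0.6]
finger_gap: 0.0002
```

```bash
python3 - <<'E'
from g import *
o=manip.get_obs(); print(Fw(o['tcp_pos']),o['contact_force'],o['time'])
s=snap('side','side2.png'); cv2.imwrite('pics/v2.png',cv2.convertScaleAbs(cv2.resize(s['image'][110:230,215:365],None,fx=5,fy=5,interpolation=cv2.INTER_CUBIC),alpha=1.5)); print(proj(s,o['tcp_pos']))
E
```

```text
[-0.01518729  0.00302616  0.10584314] [-0.33047362 -0.14571595 -0.58597307] 3.9
[268.43797041 168.47725324]
```

View pics/v2.png

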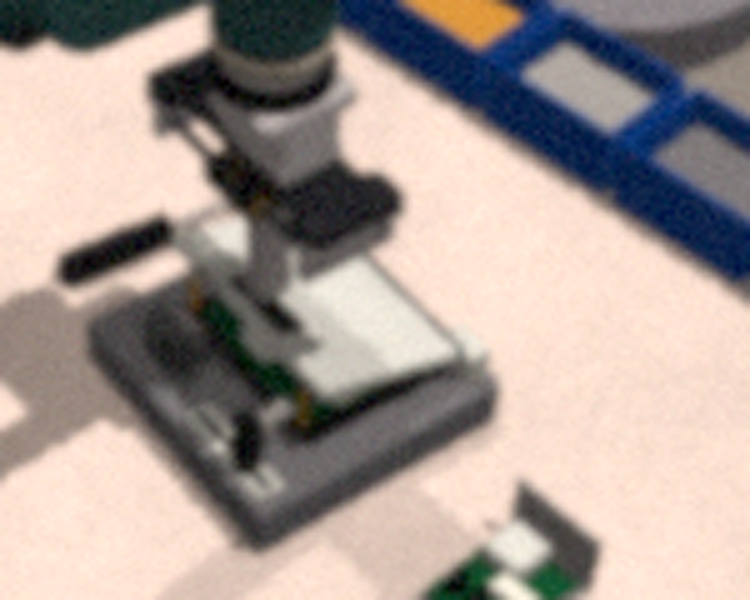

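Side: lid is lowered to about 0.35 rad, with the fingertip at (269,170) on the black pad. Next is a slow press.

send_rows([
  {"x": 0.3, "y": -0.3, "z": 0.6, "rx": 0, "ry": 0, "rz": 0, "grip": -1},
  {"x": 0.5, "y": -0.3, "z": 1.2, "rx": 0, "ry": 0, "rz": 0, "grip": -1},
  {"x": 0.7, "y": -0.3, "z": 1.7, "rx": 0, "ry": 0, "rz": 0, "grip": -1},
  {"x": 0.8, "y": -0.3, "z": 2.0, "rx": 0, "ry": 0, "rz": 0, "grip": -1},
  {"x": 0.8, "y": -0.3, "z": 2.2, "rx": 0, "ry": 0, "rz": 0, "grip": -1},
  {"x": 0.8, "y": -0.3, "z": 2.2, "rx": 0, "ry": 0, "rz": 0, "grip": -1},
])

```text
time: 4.55
tcp_pos: [0.5256, 0.0267, 0.0858]
ee_rot: [0.075, 0.997, -0.0, 0.001]
contact_force: [0.9, -0.5, 3.7]
finger_gap: 0.0006
```

send_rows([
  {"x": 0.05, "y": 0, "z": 0.15, "rx": 0, "ry": 0, "rz": 0, "grip": -1},
  {"x": 0.1, "y": 0, "z": 0.3, "rx": 0, "ry": 0, "rz": 0, "grip": -1},
  {"x": 0.1, "y": 0, "z": 0.3, "rx": 0, "ry": 0, "rz": 0, "grip": -1},
])

```text
time: 4.85
tcp_pos: [0.5249, 0.0268, 0.0828]
ee_rot: [0.075, 0.997, -0.0, 0.001]
contact_force: [2.3, -0.6, 4.4]
finger_gap: 0.0006
```

send_rows([
  {"x": 0, "y": 0, "z": 0.1, "rx": 0, "ry": 0, "rz": 0, "grip": -1},
  {"x": 0, "y": 0, "z": 0.2, "rx": 0, "ry": 0, "rz": 0, "grip": -1},
  {"x": 0, "y": 0, "z": 0.2, "rx": 0, "ry": 0, "rz": 0, "grip": -1},
])

```text
time: 5.15
tcp_pos: [0.5247, 0.0269, 0.0808]
ee_rot: [0.075, 0.997, -0.0, 0.001]
contact_force: [0.6, -0.1, 5.1]
finger_gap: 0.0006
```

send_rows([
  {"x": 0.03, "y": 0, "z": 0.1, "rx": 0, "ry": 0, "rz": 0, "grip": -1},
  {"x": 0.05, "y": 0, "z": 0.2, "rx": 0, "ry": 0, "rz": 0, "grip": -1},
  {"x": 0.05, "y": 0, "z": 0.2, "rx": 0, "ry": 0, "rz": 0, "grip": -1},
])

```text
time: 5.45
tcp_pos: [0.5243, 0.0269, 0.0789]
ee_rot: [0.075, 0.997, -0.0, 0.001]
contact_force: [1.2, -1.1, 4.5]
finger_gap: 0.0003
```

send_rows([
  {"x": 0, "y": 0, "z": 0.05, "rx": 0, "ry": 0, "rz": 0, "grip": -1},
  {"x": 0, "y": 0, "z": 0.1, "rx": 0, "ry": 0, "rz": 0, "grip": -1},
  {"x": 0, "y": 0, "z": 0.1, "rx": 0, "ry": 0, "rz": 0, "grip": -1},
])

```text
time: 5.75
tcp_pos: [0.5242, 0.027, 0.078]
ee_rot: [0.075, 0.997, -0.0, 0.001]
contact_force: [2.2, -1.5, 5.5]
finger_gap: 0.0004
```

send_rows([
  {"x": 0, "y": 0, "z": 0.05, "rx": 0, "ry": 0, "rz": 0, "grip": -1},
  {"x": 0, "y": 0, "z": 0.1, "rx": 0, "ry": 0, "rz": 0, "grip": -1},
  {"x": 0, "y": 0, "z": 0.1, "rx": 0, "ry": 0, "rz": 0, "grip": -1},
])

```text
time: 6.05
tcp_pos: [0.5243, 0.0269, 0.0778]
ee_rot: [0.075, 0.997, -0.0, 0.001]
contact_force: [-0.4, -1.6, 8.6]
finger_gap: 0.0002
```

send_rows([
  {"x": 0, "y": 0, "z": 0.05, "rx": 0, "ry": 0, "rz": 0, "grip": -1},
  {"x": 0, "y": 0, "z": 0.05, "rx": 0, "ry": 0, "rz": 0, "grip": -1},
])

```text
time: 6.25
tcp_pos: [0.5243, 0.027, 0.0776]
ee_rot: [0.075, 0.997, -0.0, 0.001]
contact_force: [-1.1, -0.4, 11.1]
finger_gap: 0.0002
```

send_rows([
  {"x": 0, "y": 0, "z": 0.05, "rx": 0, "ry": 0, "rz": 0, "grip": -1},
  {"x": 0, "y": 0, "z": 0.05, "rx": 0, "ry": 0, "rz": 0, "grip": -1},
])

```text
time: 6.45
tcp_pos: [0.5243, 0.0269, 0.0776]
ee_rot: [0.075, 0.997, -0.0, 0.001]
contact_force: [-2.0, -0.6, 12.2]
finger_gap: 0.0004
```

send_rows([
  {"x": 0, "y": 0, "z": 0.05, "rx": 0, "ry": 0, "rz": 0, "grip": -1},
  {"x": 0, "y": 0, "z": 0.05, "rx": 0, "ry": 0, "rz": 0, "grip": -1},
])

```text
time: 6.65
tcp_pos: [0.5243, 0.0269, 0.0774]
ee_rot: [0.075, 0.997, -0.0, 0.001]
contact_force: [-2.1, -1.8, 12.7]
finger_gap: 0.0004
```

send_rows([
  {"x": 0, "y": 0, "z": 0.05, "rx": 0, "ry": 0, "rz": 0, "grip": -1},
  {"x": 0, "y": 0, "z": 0.05, "rx": 0, "ry": 0, "rz": 0, "grip": -1},
])

```text
time: 6.85
tcp_pos: [0.5243, 0.0269, 0.0771]
ee_rot: [0.075, 0.997, -0.0, 0.001]
contact_force: [-2.3, -0.6, 13.5]
finger_gap: 0.0006
```

send_rows([
  {"x": 0, "y": 0, "z": 0.05, "rx": 0, "ry": 0, "rz": 0, "grip": -1},
  {"x": 0, "y": 0, "z": 0.05, "rx": 0, "ry": 0, "rz": 0, "grip": -1},
])

```text
time: 7.05
tcp_pos: [0.5242, 0.0269, 0.0767]
ee_rot: [0.075, 0.997, -0.0, 0.001]
contact_force: [-2.8, -1.9, 14.1]
finger_gap: 0.0005
```

send_rows([
  {"x": 0, "y": 0, "z": 0.05, "rx": 0, "ry": 0, "rz": 0, "grip": -1},
  {"x": 0, "y": 0, "z": 0.05, "rx": 0, "ry": 0, "rz": 0, "grip": -1},
])

```text
time: 7.25
tcp_pos: [0.5242, 0.027, 0.0763]
ee_rot: [0.075, 0.997, -0.0, 0.001]
contact_force: [-2.9, -0.6, 15.7]
finger_gap: 0.0005
```

send_rows([
  {"x": 0, "y": 0, "z": 0.05, "rx": 0, "ry": 0, "rz": 0, "grip": -1},
  {"x": 0, "y": 0, "z": 0.05, "rx": 0, "ry": 0, "rz": 0, "grip": -1},
])

```text
time: 7.45
tcp_pos: [0.5241, 0.027, 0.0759]
ee_rot: [0.075, 0.997, -0.0, 0.001]
contact_force: [-3.9, -0.9, 15.2]
finger_gap: 0.0002
```

send_rows([
  {"x": 0, "y": 0, "z": 0.05, "rx": 0, "ry": 0, "rz": 0, "grip": -1},
  {"x": 0, "y": 0, "z": 0.05, "rx": 0, "ry": 0, "rz": 0, "grip": -1},
])

```text
time: 7.65
tcp_pos: [0.524, 0.027, 0.0751]
ee_rot: [0.075, 0.997, -0.0, 0.001]
contact_force: [-3.1, -1.3, 13.1]
finger_gap: 0.0003
```

send_rows([
  {"x": 0, "y": 0, "z": 0.05, "rx": 0, "ry": 0, "rz": 0, "grip": -1},
  {"x": 0, "y": 0, "z": 0.05, "rx": 0, "ry": 0, "rz": 0, "grip": -1},
])

```text
time: 7.85
tcp_pos: [0.5239, 0.027, 0.0736]
ee_rot: [0.075, 0.997, -0.0, 0.001]
contact_force: [-1.6, -0.8, 9.3]
finger_gap: 0.0005
```

Force peaked at about 15.7 N and is now dropping, so the tooth is passing the nose. Continuing to the firm stop.

send_rows([
  {"x": 0, "y": 0, "z": 0.05, "rx": 0, "ry": 0, "rz": 0, "grip": -1},
  {"x": 0, "y": 0, "z": 0.05, "rx": 0, "ry": 0, "rz": 0, "grip": -1},
])

```text
time: 8.05
tcp_pos: [0.5237, 0.027, 0.0722]
ee_rot: [0.075, 0.997, -0.0, 0.0]
contact_force: [-0.3, -0.3, 6.4]
finger_gap: 0.0006
```

send_rows([
  {"x": 0, "y": 0, "z": 0.05, "rx": 0, "ry": 0, "rz": 0, "grip": -1},
  {"x": 0, "y": 0, "z": 0.05, "rx": 0, "ry": 0, "rz": 0, "grip": -1},
])

```text
time: 8.25
tcp_pos: [0.5234, 0.0271, 0.0707]
ee_rot: [0.075, 0.997, 0.0, -0.0]
contact_force: [-1.1, -0.2, 0.3]
finger_gap: 0.0005
```

send_rows([
  {"x": 0, "y": 0, "z": 0.05, "rx": 0, "ry": 0, "rz": 0, "grip": -1},
  {"x": 0, "y": 0, "z": 0.05, "rx": 0, "ry": 0, "rz": 0, "grip": -1},
])

```text
time: 8.45
tcp_pos: [0.5229, 0.0274, 0.0697]
ee_rot: [0.075, 0.997, 0.0, -0.001]
contact_force: [-1.1, 0.2, 3.3]
finger_gap: 0.0007
```

send_rows([
  {"x": 0, "y": 0, "z": 0.05, "rx": 0, "ry": 0, "rz": 0, "grip": -1},
  {"x": 0, "y": 0, "z": 0.1, "rx": 0, "ry": 0, "rz": 0, "grip": -1},
])

```text
time: 8.65
tcp_pos: [0.5229, 0.0274, 0.0696]
ee_rot: [0.075, 0.997, 0.0, -0.001]
contact_force: [-3.0, -0.6, 8.0]
finger_gap: 0.0006
```

send_rows([
  {"x": 0, "y": 0, "z": 0.05, "rx": 0, "ry": 0, "rz": 0, "grip": -1},
  {"x": 0, "y": 0, "z": 0.1, "rx": 0, "ry": 0, "rz": 0, "grip": -1},
])

```text
time: 8.85
tcp_pos: [0.5229, 0.0274, 0.0691]
ee_rot: [0.075, 0.997, 0.0, -0.001]
contact_force: [-3.5, 1.8, 8.7]
finger_gap: 0.0004
```

send_rows([
  {"x": 0, "y": 0, "z": 0.05, "rx": 0, "ry": 0, "rz": 0, "grip": -1},
  {"x": 0, "y": 0, "z": 0.1, "rx": 0, "ry": 0, "rz": 0, "grip": -1},
])

```text
time: 9.05
tcp_pos: [0.5229, 0.0274, 0.0681]
ee_rot: [0.075, 0.997, 0.0, -0.001]
contact_force: [-4.3, -0.2, 8.9]
finger_gap: 0.0008
```

send_rows([
  {"x": 0, "y": 0, "z": 0.05, "rx": 0, "ry": 0, "rz": 0, "grip": -1},
  {"x": 0, "y": 0, "z": 0.1, "rx": 0, "ry": 0, "rz": 0, "grip": -1},
])

```text
time: 9.25
tcp_pos: [0.5229, 0.0274, 0.068]
ee_rot: [0.075, 0.997, 0.0, -0.001]
contact_force: [-6.4, 0.6, 14.1]
finger_gap: 0.0007
```

send_rows([
  {"x": 0, "y": 0, "z": 0.05, "rx": 0, "ry": 0, "rz": 0, "grip": -1},
  {"x": 0, "y": 0, "z": 0.05, "rx": 0, "ry": 0, "rz": 0, "grip": -1},
])

```text
time: 9.45
tcp_pos: [0.5229, 0.0274, 0.0679]
ee_rot: [0.075, 0.997, 0.0, -0.001]
contact_force: [-6.4, 0.1, 13.5]
finger_gap: 0.0002
```

```bash
python3 - <<'E'
from g import *
o=manip.get_obs(); print(Fw(o['tcp_pos']),o['contact_force'],o['moment'],o['time'])
s=snap('side','side3.png'); cv2.imwrite('pics/v3.png',cv2.convertScaleAbs(cv2.resize(s['image'][130:230,220:345],None,fx=6,fy=6,interpolation=cv2.INTER_CUBIC),alpha=1.5)); print(proj(s,o['tcp_pos']))
E
```

```text
[-0.02439956  0.00027232  0.06792522] [-6.35060033  0.11491519 13.53927645] [8.93248523e-02 1.20482396e+00 3.36509914e-04] 9.45
[266.53859045 177.96508137]
```

View pics/v3.png

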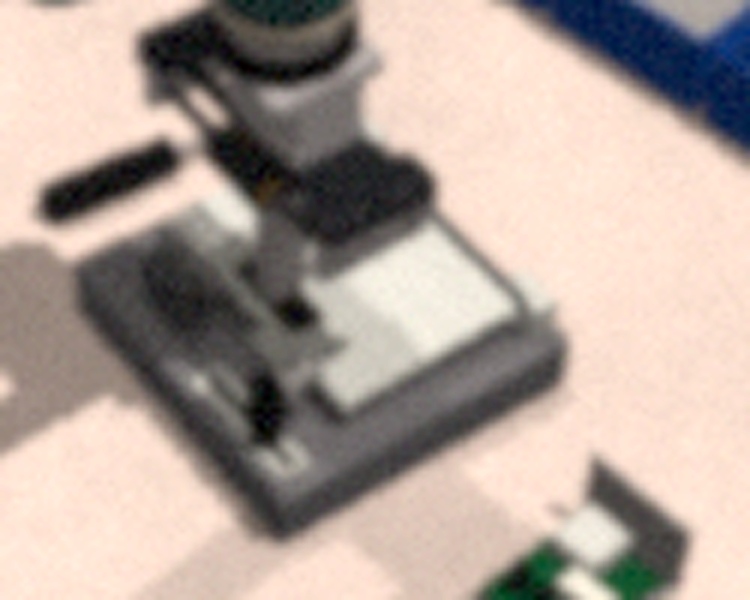

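Side: lid looks level and down, tip at (266,178). I'll press a little further to make sure of the firm stop.

send_rows([
  {"x": -0.1, "y": 0, "z": 0.05, "rx": 0, "ry": 0, "rz": 0, "grip": -1},
  {"x": -0.1, "y": 0, "z": 0.1, "rx": 0, "ry": 0, "rz": 0, "grip": -1},
])

```text
time: 9.7
tcp_pos: [0.523, 0.0274, 0.0678]
ee_rot: [0.075, 0.997, 0.0, -0.002]
contact_force: [-9.7, 0.9, 20.7]
finger_gap: 0.0007
```

send_rows([
  {"x": 0, "y": 0, "z": 0.05, "rx": 0, "ry": 0, "rz": 0, "grip": -1},
  {"x": 0, "y": 0, "z": 0.1, "rx": 0, "ry": 0, "rz": 0, "grip": -1},
])

```text
time: 9.9
tcp_pos: [0.523, 0.0274, 0.0677]
ee_rot: [0.075, 0.997, 0.0, -0.002]
contact_force: [-12.2, 0.8, 24.3]
finger_gap: 0.0003
```

send_rows([
  {"x": 0, "y": 0, "z": 0.05, "rx": 0, "ry": 0, "rz": 0, "grip": -1},
  {"x": 0, "y": 0, "z": 0.05, "rx": 0, "ry": 0, "rz": 0, "grip": -1},
])

```text
time: 10.1
tcp_pos: [0.5231, 0.0274, 0.0677]
ee_rot: [0.075, 0.997, 0.0, -0.001]
contact_force: [-12.2, 0.7, 24.6]
finger_gap: 0.0003
```

Firm stop is reached: 24 N with no further motion. Releasing to check that the lid stays down.

send_rows([
  {"x": 0, "y": 0, "z": -1, "rx": 0, "ry": 0, "rz": 0, "grip": -1},
  {"x": 0, "y": 0, "z": -4, "rx": 0, "ry": 0, "rz": 0, "grip": -1},
  {"x": 0, "y": 0, "z": -8, "rx": 0, "ry": 0, "rz": 0, "grip": -1},
  {"x": 3, "y": -5, "z": -8, "rx": 0, "ry": 0, "rz": 0, "grip": -1},
  {"x": 5.8, "y": -9, "z": -8, "rx": 0, "ry": 0, "rz": 0, "grip": -1},
  {"x": 5.8, "y": -11.5, "z": -8, "rx": 0, "ry": 0, "rz": 0, "grip": -1},
  {"x": 5.8, "y": -11.5, "z": -8, "rx": 0, "ry": 0, "rz": 0, "grip": -1},
  {"x": 5.8, "y": -11.5, "z": -8, "rx": 0, "ry": 0, "rz": 0, "grip": -1},
])

```text
time: 10.9
tcp_pos: [0.4499, -0.078, 0.1426]
ee_rot: [0.076, 0.997, 0.001, -0.0]
contact_force: [-0.0, -0.3, 0.3]
finger_gap: 0.0001
```

```bash
python3 - <<'E'
from g import *
o=manip.get_obs(); print(Fw(o['tcp_pos']),o['contact_force'],o['time'])
s=snap('side','side4.png'); T=snap('top','top4.png')
a=cv2.resize(s['image'][130:230,220:320],(400,400),interpolation=cv2.INTER_CUBIC); b=cv2.resize(T['image'][115:215,190:290],(400,400),interpolation=cv2.INTER_CUBIC)
cv2.imwrite('pics/v4.png',cv2.convertScaleAbs(np.hstack([b,a]),alpha=1.5)); print(proj(s,o['tcp_pos']))
E
```

```text
[-0.08087754 -0.11489745  0.14256578] [-0.00302561 -0.29655012  0.28777361] 10.9
[273.68172869 193.02976802]
```

View pics/v4.png

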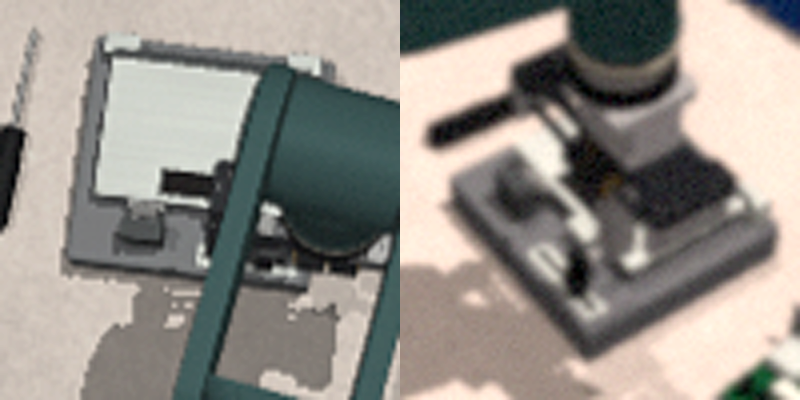

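Both views show the lid lying flat with the fingers off it; catch and tooth at (140,210) in the top view, grip at (575,265) in the side view. Next I lower beside the grip and push it to +y.

send_rows([
  {"x": 0.1, "y": 0, "z": 3, "rx": 0, "ry": 0, "rz": 0, "grip": -1},
  {"x": 0.1, "y": 0, "z": 6, "rx": 0, "ry": 0, "rz": 0, "grip": -1},
  {"x": 0.1, "y": 0, "z": 8, "rx": 0, "ry": 0, "rz": 0, "grip": -1},
  {"x": 0.1, "y": 0, "z": 8.4, "rx": 0, "ry": 0, "rz": 0, "grip": -1},
  {"x": 0.1, "y": 0, "z": 8.4, "rx": 0, "ry": 0, "rz": 0, "grip": -1},
])

```text
time: 11.5
tcp_pos: [0.4491, -0.0769, 0.0586]
ee_rot: [0.074, 0.997, 0.0, -0.001]
contact_force: [0.5, -0.1, 0.4]
finger_gap: 0.0003
```

send_rows([
  {"x": 0, "y": 1, "z": 0, "rx": 0, "ry": 0, "rz": 0, "grip": -1},
  {"x": 0, "y": 1.7, "z": 0, "rx": 0, "ry": 0, "rz": 0, "grip": -1},
  {"x": 0, "y": 2.3, "z": 0, "rx": 0, "ry": 0, "rz": 0, "grip": -1},
  {"x": 0, "y": 2.8, "z": 0, "rx": 0, "ry": 0, "rz": 0, "grip": -1},
  {"x": 0, "y": 3.2, "z": 0, "rx": 0, "ry": 0, "rz": 0, "grip": -1},
  {"x": 0, "y": 3.5, "z": 0, "rx": 0, "ry": 0, "rz": 0, "grip": -1},
])

```text
time: 12.1
tcp_pos: [0.4547, -0.0439, 0.0599]
ee_rot: [0.075, 0.997, -0.001, 0.0]
contact_force: [-0.9, -2.6, 3.2]
finger_gap: 0.0005
```

```bash
python3 - <<'E'
from g import *
from ov import W
o=manip.get_obs(); print(Fw(o['tcp_pos']),o['contact_force'],o['time'])
s=manip.snapshot('side'); cv2.imwrite('pics/side5.png',s['image'])
a=cv2.resize(s['image'][130:230,220:320],None,fx=6,fy=6,interpolation=cv2.INTER_CUBIC); a=cv2.convertScaleAbs(a,alpha=1.5)
for th,col in((-.02,(0,255,0)),(.2,(0,0,255))):
    pts=[(.08-r*np.cos(th)+.006*np.sin(th),y,.062+r*np.sin(th)+.006*np.cos(th)) for r,y in((.005,-.085),(.125,-.085),(.125,.085))]
    q=np.array([(proj(s,Wf(l))-[220,130]+.5)*6 for l in pts]).astype(int); cv2.polylines(a,[q],False,col,1)
cv2.imwrite('pics/v5.png',a)
E
```

```text
[-0.08119545 -0.08039698  0.05987333] [-0.87269254 -2.59890015  3.20825542] 12.1
```

View pics/v5.png

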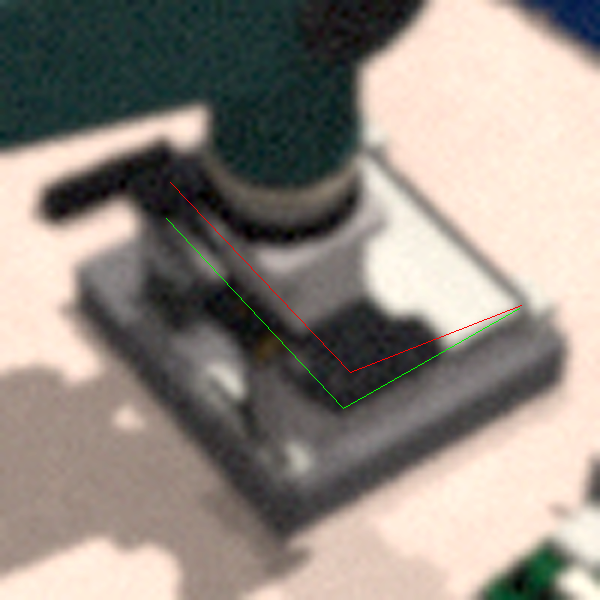

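Lid edges follow the green line (θ≈-0.02). Grip contact is felt at about 3 N; continuing the push.

send_rows([
  {"x": 0, "y": 0.5, "z": 0, "rx": 0, "ry": 0, "rz": 0, "grip": -1},
  {"x": 0, "y": 1.0, "z": 0, "rx": 0, "ry": 0, "rz": 0, "grip": -1},
  {"x": 0, "y": 1.5, "z": 0, "rx": 0, "ry": 0, "rz": 0, "grip": -1},
  {"x": 0, "y": 2.0, "z": 0, "rx": 0, "ry": 0, "rz": 0, "grip": -1},
  {"x": 0, "y": 2.4, "z": 0, "rx": 0, "ry": 0, "rz": 0, "grip": -1},
  {"x": 0, "y": 2.7, "z": 0, "rx": 0, "ry": 0, "rz": 0, "grip": -1},
])

```text
time: 12.75
tcp_pos: [0.4587, -0.0162, 0.0594]
ee_rot: [0.075, 0.997, 0.0, 0.0]
contact_force: [-0.8, -2.9, 1.7]
finger_gap: 0.0007
```

send_rows([
  {"x": 0, "y": 0.2, "z": 0, "rx": 0, "ry": 0, "rz": 0, "grip": -1},
  {"x": 0, "y": 0.4, "z": 0, "rx": 0, "ry": 0, "rz": 0, "grip": -1},
  {"x": 0, "y": 0.4, "z": 0, "rx": 0, "ry": 0, "rz": 0, "grip": -1},
])

```text
time: 13.05
tcp_pos: [0.4591, -0.0123, 0.0592]
ee_rot: [0.075, 0.997, 0.0, 0.0]
contact_force: [0.6, -2.0, 0.9]
finger_gap: 0.0005
```

send_rows([
  {"x": 0, "y": 0.1, "z": 0, "rx": 0, "ry": 0, "rz": 0, "grip": -1},
  {"x": 0, "y": 0.2, "z": 0, "rx": 0, "ry": 0, "rz": 0, "grip": -1},
  {"x": 0, "y": 0.2, "z": 0, "rx": 0, "ry": 0, "rz": 0, "grip": -1},
])

```text
time: 13.35
tcp_pos: [0.4592, -0.0106, 0.0591]
ee_rot: [0.075, 0.997, 0.0, -0.0]
contact_force: [0.6, -3.4, 1.1]
finger_gap: 0.0004
```

send_rows([
  {"x": 0, "y": 0.1, "z": 0, "rx": 0, "ry": 0, "rz": 0, "grip": -1},
  {"x": 0, "y": 0.2, "z": 0, "rx": 0, "ry": 0, "rz": 0, "grip": -1},
  {"x": 0, "y": 0.2, "z": 0, "rx": 0, "ry": 0, "rz": 0, "grip": -1},
])

```text
time: 13.65
tcp_pos: [0.4595, -0.0086, 0.0591]
ee_rot: [0.075, 0.997, 0.0, -0.0]
contact_force: [1.2, -3.1, 0.9]
finger_gap: 0.0007
```

send_rows([
  {"x": 0, "y": 0.1, "z": 0, "rx": 0, "ry": 0, "rz": 0, "grip": -1},
  {"x": 0, "y": 0.2, "z": 0, "rx": 0, "ry": 0, "rz": 0, "grip": -1},
  {"x": 0, "y": 0.2, "z": 0, "rx": 0, "ry": 0, "rz": 0, "grip": -1},
])

```text
time: 13.95
tcp_pos: [0.4596, -0.0085, 0.0592]
ee_rot: [0.075, 0.997, -0.002, -0.0]
contact_force: [0.2, -7.7, 1.0]
finger_gap: 0.0003
```

send_rows([
  {"x": 0, "y": 0.1, "z": 0, "rx": 0, "ry": 0, "rz": 0, "grip": -1},
  {"x": 0, "y": 0.1, "z": 0, "rx": 0, "ry": 0, "rz": 0, "grip": -1},
])

```text
time: 14.15
tcp_pos: [0.4596, -0.0084, 0.0592]
ee_rot: [0.075, 0.997, -0.003, -0.0]
contact_force: [-1.7, -10.5, 1.3]
finger_gap: 0.0001
```

The end stop is felt at fixture y≈-0.045, where it was expected, with force rising to 10 N and no motion. Backing off and clearing the arm to see.

send_rows([
  {"x": 0, "y": -1, "z": 0, "rx": 0, "ry": 0, "rz": 0, "grip": -1},
  {"x": 0, "y": -3.5, "z": 0, "rx": 0, "ry": 0, "rz": 0, "grip": -1},
  {"x": 0, "y": -3.5, "z": -4, "rx": 0, "ry": 0, "rz": 0, "grip": -1},
  {"x": 0, "y": -3.5, "z": -9, "rx": 0, "ry": 0, "rz": 0, "grip": -1},
  {"x": 0, "y": -3.5, "z": -14, "rx": 0, "ry": 0, "rz": 0, "grip": -1},
  {"x": 0, "y": -8, "z": -16, "rx": 0, "ry": 0, "rz": 0, "grip": -1},
  {"x": 0, "y": -13, "z": -16, "rx": 0, "ry": 0, "rz": 0, "grip": -1},
  {"x": 0, "y": -18, "z": -16, "rx": 0, "ry": 0, "rz": 0, "grip": -1},
  {"x": 3, "y": -22, "z": -16, "rx": 0, "ry": 0, "rz": 0, "grip": -1},
  {"x": 5, "y": -26, "z": -16, "rx": 0, "ry": 0, "rz": 0, "grip": -1},
])

```text
time: 15.15
tcp_pos: [0.3706, -0.2555, 0.2185]
ee_rot: [0.074, 0.997, 0.002, -0.0]
contact_force: [0.6, -0.5, 0.7]
finger_gap: 0.0007
```

send_rows([
  {"x": 3, "y": -5, "z": 0, "rx": 0, "ry": 0, "rz": 0, "grip": -1},
  {"x": 3, "y": -5, "z": 0, "rx": 0, "ry": 0, "rz": 0, "grip": -1},
  {"x": 3, "y": -5, "z": 0, "rx": 0, "ry": 0, "rz": 0, "grip": -1},
  {"x": 3, "y": -5, "z": 0, "rx": 0, "ry": 0, "rz": 0, "grip": -1},
])

```text
time: 15.55
tcp_pos: [0.3354, -0.2992, 0.2189]
ee_rot: [0.074, 0.997, 0.001, 0.0]
contact_force: [-0.2, 0.0, 0.5]
finger_gap: 0.0002
```

```bash
python3 - <<'E'
from g import *
o=manip.get_obs(); print(Fw(o['tcp_pos']),o['contact_force'],np.abs(o['qd']).max(),o['time'])
s=snap('side','side6.png'); T=snap('top','top6.png')
def mk(s,u0,v0,f):
    a=cv2.convertScaleAbs(cv2.resize(s['image'][v0:v0+90,u0:u0+90],(400,400),interpolation=cv2.INTER_CUBIC),alpha=1.5); k=400/90
    for y in(-.075,-.025):
        q=(proj(s,Wf((-.082,y,.09)))-[u0,v0]+.5)*k; cv2.drawMarker(a,tuple(q.astype(int).tolist()),(0,0,255) if y<-.05 else (0,255,0),0,8)
    return a
cv2.imwrite('pics/v6.png',np.hstack([mk(T,200,115,1),mk(s,228,135,1)]))
d=cv2.absdiff(T['image'],cv2.imread('pics/top0.png')).max(2)
cs,_=cv2.findContours((cv2.GaussianBlur(d,(3,3),0)>35).astype(np.uint8),0,1); print([cv2.boundingRect(c) for c in cs if cv2.contourArea(c)>12])
E
```

```text
[-0.16102109 -0.35071045  0.21891744] [-0.16507675  0.02446472  0.49255635] 0.026779828752878286 15.55
[(233, 327, 5, 8), (240, 175, 7, 7), (250, 174, 10, 10), (19, 165, 399, 219), (204, 144, 6, 10), (213, 127, 54, 44)]
```

View pics/v6.png

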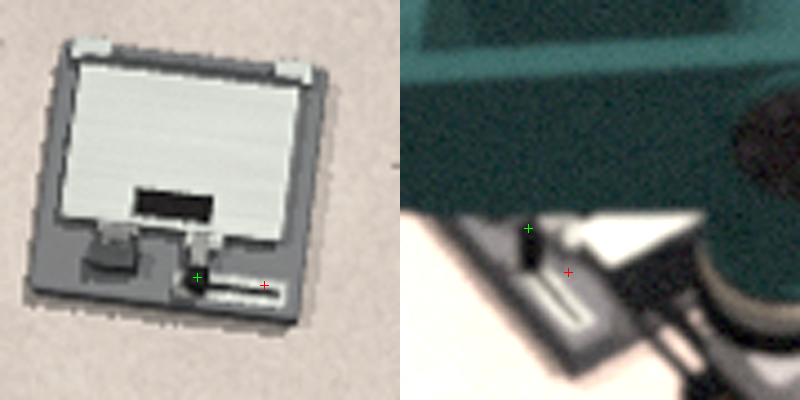

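Top view: the grip at (197,277) sits on the predicted locked mark, its tongue reaches over the lid's lip, the lid lies flat and the tooth is at the catch. The side view agrees at (528,230). The robot is clear and the bystanders look unmoved, so I'm handing in.

```bash
python3 -c "
from station import manip
print(manip.sign_off())"
```

```text
the job is handed in; nothing more can be done
None
```

The lid is closed and caught, the lock grip is slid to its end stop, and the job is handed in at about 15.6 s of the 48 s allowed. The hand-in reports no verdict.

- **Lid:** I swung it down with the closed fingertips and pressed slowly on the pad. The force peaked at about 16 N as the catch passed and dropped to almost nothing. It then rose again to 24 N vertical (about 27 N in all, under the 45 N limit) with no further movement. With the fingers lifted off, the pictures show the lid staying flat at about -0.02 rad.
- **Lock:** Pushing the grip took about 3 N until it stopped where the end stop was expected (fingertip at fixture y about -45 mm), and the force rose to 10 N. The last top view shows the grip on the locked mark with its tongue over the lid's lip.
- **Bystanders:** In the last top view, the only changes away from the robot and its shadow are at the fixture. The robot stands clear with no contact.
- **Disagreements:**
  - My first fit of the fixture's position was off by 2 to 3 px (about 7 mm at the grip). The later contact positions agreed to within about 1 to 2 mm.
  - The grip seemed to start about 10 mm along its travel rather than at 0.
  - After the force dropped, the fingertip went down about 3 mm more before the firm stop, where 1.5 mm was expected. I take this as give in the arm and pad, but did not check it further.

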